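# Run the scent tester on its third setting

## Task

Get the scent tester ready for a customer: first fold its white screen up so that it stands upright behind the dial as a draught guard, then turn the spring-return dial clockwise past its first two clicks to the third click and keep it held there against its spring. Finish while still holding the dial at the third click, with the screen still upright; do not turn the dial before the screen is up, and leave the bottle, tin, soap box and carton around the tester where they are.

Things in the scene. Friction and masses are not known exactly. Their poses are not given: they have to be found in the camera images.
- console: The scent tester, fixed to the table: pale wood base (x -100 to +85 mm, 150 mm wide, deck 40 mm above the table) with a raised rear housing (x +40 to +85 mm, top 80 mm above the table). Origin on the table; x points from the dial to the rear housing, away from the robot, at a yaw of -0.7 to 0 rad; y left, z up.
- screen (a joint): Angle (rad) of the white screen, a panel 116 mm long, 120 wide, 5 thick (9 at its free edge), hinged along the top front edge of the rear housing: 0 level over the dial, grows as the free edge, nearest the robot, rises; 1.57 upright, stop 1.95. Starts at 0.35 to 0.75. Stiff hinge (0.12 N m): it stays where left. Closed fingers, tips 20 mm below the free edge, can push it up and back.
- screen_hinge (a point): Middle of the screen's hinge line, 83 mm above the table, 38 mm towards the rear from the console's origin; the hinge line runs along the console's y.
- screen_edge (a point): Middle of the screen's free edge, 116 mm from the hinge line.
- dial (a joint): Angle (rad) of the dial, 0 at rest, growing clockwise seen from above. Clicks at 0.35, 0.70 and 1.05 (marked on the deck by one, two and three small dots), end stop at 1.15. A spring returns it to 0 from anywhere: about 0.06 N m at rest, 0.13 N m at the third click, with up to 0.05 N m of ripple between clicks.
- dial_grip (a point): On the dial's upright axis, 63 mm above the table, 98 mm before the hinge line, in the middle of its bar grip: aluminium, 12 mm thick, 46 long, top 75 mm above the table, on a disc 48 mm across with its top 48 mm above the table. At rest the bar's length (pointer at its rear end) is turned 0.525 rad anticlockwise from the console's x, at the third click 0.525 rad clockwise.
- bottle: Bystander: white floral bottle, 50x63x171 mm, origin under its centre; stands well to the left of the console.
- tin: Bystander: round floral tin, 74 mm across, 32 mm high, origin under its centre; close to the left side of the console.
- soap: Bystander: flat soap box, 56x78x26 mm, origin under its centre; close to the left of the console's front.
- carton: Bystander: upright green floral carton, 52x66x124 mm, origin under its centre; left of the bottle.

How it is judged:
On the way, in this order (a step that is already met when the one before it is completed fails the run):
1. the screen stands upright (within 15 degrees), the dial still at rest (value of joint screen between 1.31 and 1.83 rad and value of joint dial below 0.15 rad), for 0.3 s.
2. the dial is turned to the third click (value of joint dial above 0.93 rad), for 0.3 s.
At the end, for the whole second after the job is handed in: The fingers hold the dial at its third click (0.93 rad or more, clicks being 0.35, 0.70 and 1.05) with more than 0.5 N, and the screen stands upright within 15 degrees (1.31 to 1.83 rad) (value of joint dial above 0.93 rad and contact force between the fingers and dial above 0.5 N and value of joint screen between 1.31 and 1.83 rad); the arm keeps its last pose, push and grip.
It fails at once if the dial is turned before the screen is up (value of joint dial above 0.25 rad and value of joint screen below 1.2 rad).
It fails at once if a bystander is moved by more than 3 cm (distance of any of bottle, tin, soap, carton from where it was at the start of the episode above 0.03 m).
It fails at once if the bottle or the carton is tipped (angle between any of bottle, carton's own z axis and vertical above 0.3 rad).
It also fails if it takes over 48 s, if anything falls off the work surface, if the arm or the gripper's body presses on something with over 40 N, if the wrist force passes 120 N, or if a joint passes its speed limit or range.

## Robot

A 7-joint arm with a two-finger parallel gripper is mounted at the origin on a cart in front of the work surface, level with it; the furniture and walls round the work are solid. World frame = base frame: x ahead of the robot, y to its left, z up, the work surface at z = 0. Lengths are in m, angles in rad, forces in N, time in s.
With the tool pointing down it reaches from about 0.35 to 0.9 m from the base axis. Payload 19.9 kg.
Tool frame: the origin (TCP) lies between the finger pads; the fingertips stand 19 mm ahead of it and the grasp point (between the pads) is the TCP; z points along the fingers, y is the line along which they close (so a half turn about z gives the same grasp; the last joint's range is limited). The gripper opens to 94 mm and grips with 3 to 60 N. Pads are 16 mm wide; open, the fingers measure 119 mm over their backs; the gripper's body (75 mm by 177 mm) begins 78 mm behind the grasp point.
Start: joints at [1.246, 0.417, -0.01, 1.614, 0.005, 1.111, -0.053], TCP at [0.174, -0.6, 0.193] pointing down, gripper open.
Joint ranges: [-2.81, 2.81], [-0.39, 2.02], [-1.27, 1.25], [0.06, 2.57], [-1.19, 4.33], [0.19, 2], [-2.82, 2.82]. Speed limits (rad/s): [1.89, 1.89, 2.39, 2.39, 3.01, 3.01, 3.01].

## Interface

Orientations are given as a 3x3 rotation matrix whose columns are the frame's x, y, z axes.
In Python, from rig import robot gives the robot as it stands. Calls block until the motion is done:
- robot.move_ptp(position, orientation): joint-space move of the TCP to a pose.
- robot.move_linear(position, velocity=0.15, frame=None, threshold=None): straight line of the TCP; frame=None keeps the orientation; velocity is the mean speed in m/s. With threshold (N) it stops when the force on the tool has changed by that much, and returns True; else False.
- robot.goto_joints(angles): joint-space move.
- robot.gripper_to(opening): finger opening in m; the grip force is fixed at half the most; returns when the fingers have stopped.
- robot.pause(seconds).
- robot.ik(position, orientation): joint angles nearest the present ones, or None.
- robot.get_state(): the state.
- robot.grab_frame(name): name is "scene" or "top" or "wrist"; returns the picture (480x640x3 uint8, red, green, blue); there is no depth.
- robot.camera_info(name): a dict with "fx", "fy", "cx", "cy" (pixels), "rvec" (rotation vector, rad) and "tvec" (3), from world to camera coordinates, as OpenCV has them. Camera axes: x right, y down, z forward; pixel columns grow to the right and rows downward; lengths in m; the calibration is good to about 2 mm. A picture is of the moment at which its call begins: read the wrist's pose just before it. camera_info takes no time and is no camera call; for the wrist camera it gives the pose at the moment of the call.
A pose or a line that the arm cannot do raises robot.PlanningError and nothing moves.
- robot.sign_off(): hands the job in; it is judged then, once.
The state is a dict: "time": time; "qpos": joint angles; "joint_vel": joint speeds; "effort": joint torques, N m; "ee_pos": TCP position; "tool_rot": TCP orientation; "force": force on the tool from outside, world axes, zero at the start; "moment": the same for the moment, N m; "opening": finger opening in m; "grasp_force": force on a finger pad.
Only numpy, scipy, OpenCV 4.12 (cv2) and the standard library are available. Lean on these libraries where they do the work, as an engineer would, in place of code of your own. Each camera call takes 0.05 s, during which the arm holds its last target. There are 200 camera calls.

## Working session

There is one attempt and no reset: what is moved stays moved. The work goes in short steps, each a Python script; the robot and the scene stay as the last script left them, time stands still between calls to the robot, and variables do not carry over. Pictures are saved under pics/ and viewed, at most 10 in all, crops included, and the job is handed in when it is done.

```bash
ls; mkdir -p pics
python3 - <<'E'
from rig import robot
import cv2
for n in ("scene","top"):
    cv2.imwrite(f"pics/{n}0.png",robot.grab_frame(n)[:,:,::-1]); c=robot.camera_info(n); print(n,c)
print(robot.get_state()["time"])
E
```

```text
pics
scene {'fx': 519.3648111047725, 'fy': 519.3648111047725, 'cx': 324.82553659654525, 'cy': 242.61004544239543, 'rvec': array([ 0.81832737, -2.31766736,  1.36046418]), 'tvec': array([0.35922666, 0.25420279, 0.74509587])}
top {'fx': 475.1354885519869, 'fy': 475.1354885519869, 'cx': 318.5724925508052, 'cy': 240.75625175994585, 'rvec': array([ 2.12998444, -2.14365173,  0.17007798]), 'tvec': array([-0.06599679,  0.51232955,  0.83876846])}
0.1
```

View pics/top0.png

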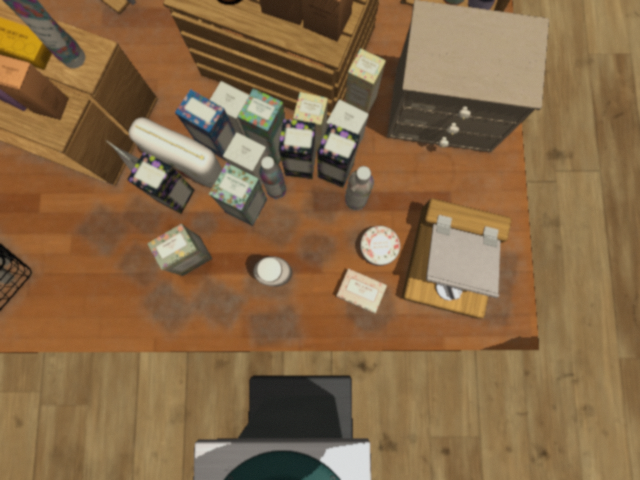

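View pics/scene0.png

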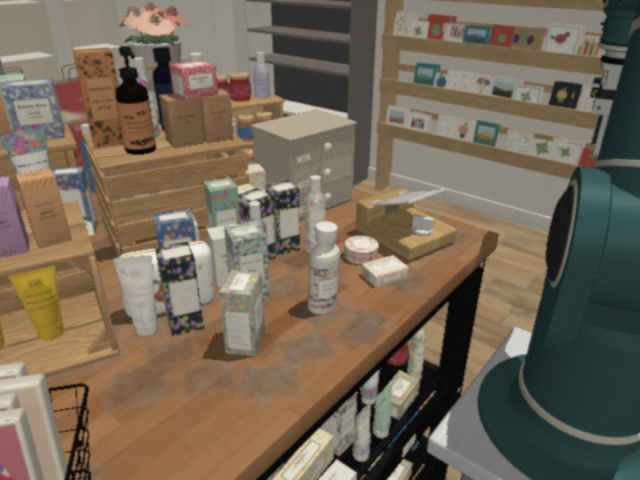

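The top view shows the console at about (455,260), with the screen at (465,262). In the scene view the console is at (410,225). The tin and soap box sit left of it in both. I'll crop both views for the corners.

Run:
```python
import cv2,numpy as np
a=cv2.imread("pics/top0.png")[190:330,390:530]; b=cv2.imread("pics/scene0.png")[175:275,340:480]
a=cv2.resize(a,None,fx=4,fy=4,interpolation=cv2.INTER_CUBIC)
cv2.imwrite("pics/ctop.png",a)
cv2.imwrite("pics/cscene.png",cv2.resize(b,None,fx=5,fy=5,interpolation=cv2.INTER_CUBIC))
```

```text
(no output)
```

View pics/ctop.png

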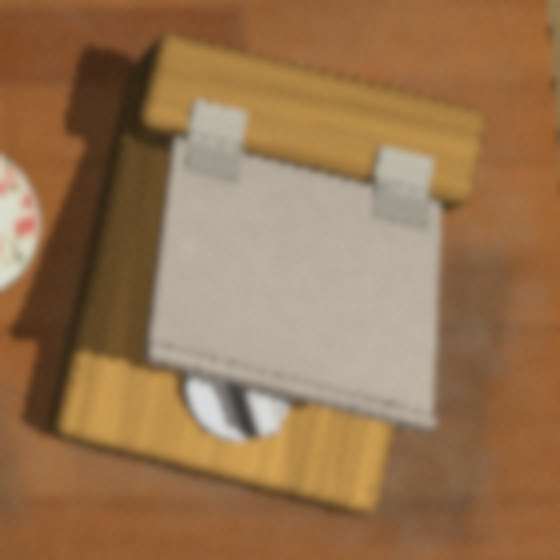

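View pics/cscene.png

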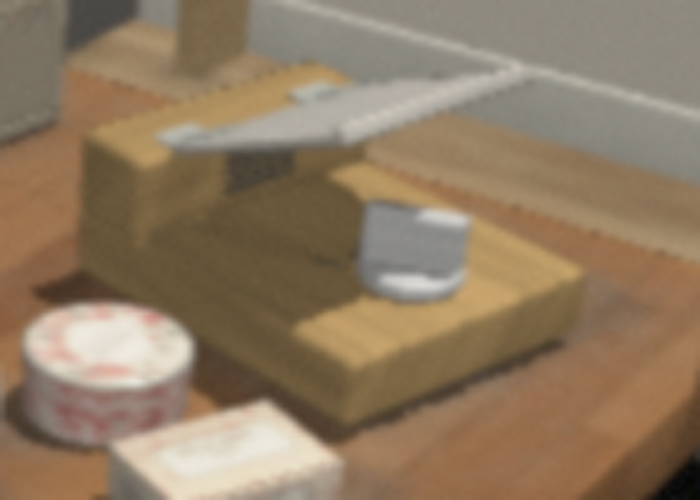

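In the top crop, the housing top corners are at (143,125), (162,35), (482,115) and (467,203). The deck front corners are at (58,432) and (375,510), and the screen's free edge runs from (150,358) to (435,423). In the scene crop the edge runs from (345,132) to (530,70).

```bash
cat > h.py <<'E'
import cv2,numpy as np
from rig import robot
def cam(n):
    c=robot.camera_info(n); R=cv2.Rodrigues(c["rvec"])[0]
    return np.array([[c["fx"],0,c["cx"]],[0,c["fy"],c["cy"]],[0,0,1]]),R,np.asarray(c["tvec"])
def ray(n,p):
    K,R,t=cam(n); d=R.T@np.linalg.solve(K,[p[0],p[1],1]); return -R.T@t,d/np.linalg.norm(d)
def onz(n,p,z):
    o,d=ray(n,p); return o+d*(z-o[2])/d[2]
def tri(ps):
    A=0;b=0
    for n,p in ps:
        o,d=ray(n,p);M=np.eye(3)-np.outer(d,d);A=A+M;b=b+M@o
    return np.linalg.solve(A,b)
E
python3 - <<'E'
from h import *
T=lambda x,y:(390+x/4-.375,190+y/4-.375)
S=lambda x,y:(340+x/5-.4,175+y/5-.4)
img=[(143,125),(162,35),(482,115),(467,203),(58,432),(375,510)]
loc=np.array([[40,75,80],[85,75,80],[85,-75,80],[40,-75,80],[-100,75,40],[-100,-75,40]])/1e3
W=np.array([onz("top",T(*p),l[2]) for p,l in zip(img,loc)])
a=loc[:,:2]; b=W[:,:2]; a0=a-a.mean(0); b0=b-b.mean(0)
yaw=np.arctan2((a0[:,0]*b0[:,1]-a0[:,1]*b0[:,0]).sum(),(a0*b0).sum())
R=np.array([[np.cos(yaw),-np.sin(yaw)],[np.sin(yaw),np.cos(yaw)]])
o=b.mean(0)-R@a.mean(0); print("yaw",yaw,"org",o,"res mm",((a@R.T+o-b)*1e3).round(1).tolist())
for t,s in (((150,358),(345,132)),((435,423),(530,70))):
    P=tri([("top",T(*t)),("scene",S(*s))]); l=R.T@(P[:2]-o); print("edge local",l,P[2],"ang",np.arctan2(P[2]-.083,.038-l[0]),"len",np.hypot(P[2]-.083,.038-l[0]))
# angle from top ray only
c,d=ray("top",T(292,390)); 
f=lambda s:(lambda P:np.hypot(.038-(R.T@(P[:2]-o))[0],P[2]-.083)-.116)(c+d*s)
from scipy.optimize import brentq
for z in np.arange(.10,.18,.01):
    P=onz("top",T(292,390),z); l=R.T@(P[:2]-o); print(z.round(3),np.hypot(.038-l[0],z-.083).round(4),l.round(4))
# dial
print("bottom deck check dial", o+R@[-.06,0])
for n,px,z in (("tin",(380,245),.032),("soap",(362,291),.026),("bottle",(271,270),.171)):
    P=onz("top",px,z); print(n,P,R.T@(P[:2]-o))
for m in ("top",): print(robot.get_state()["ee_pos"])
E
```

```text
yaw -0.25403188643085467 org [ 0.48294601 -0.31988695] res mm [[0.3, 2.3], [2.8, 1.3], [2.6, -3.1], [-1.3, -1.2], [-1.3, 2.0], [-3.1, -1.3]]
edge local [-0.06643346  0.0585601 ] 0.13026529419018032 ang 0.4250037206091557 len 0.11463139314468264
edge local [-0.06308481 -0.06028064] 0.1270929059619237 ang 0.41131637012926736 len 0.11028292537076986
0.1 0.101 [-0.0616 -0.0094]
0.11 0.1045 [-0.0629 -0.0067]
0.12 0.1088 [-0.0643 -0.0039]
0.13 0.1138 [-0.0656 -0.0012]
0.14 0.1195 [-0.067   0.0016]
0.15 0.1257 [-0.0683  0.0043]
0.16 0.1324 [-0.0697  0.0071]
0.17 0.1395 [-0.071   0.0098]
bottom deck check dial [ 0.42487158 -0.30480844]
tin [ 0.50459615 -0.18397044  0.032     ] [-0.01320164  0.13699542]
soap [ 0.41955333 -0.1491009   0.026     ] [-0.1042782   0.14937391]
bottle [0.4451269  0.00505026 0.171     ] [-0.11826486  0.30500476]
[ 0.17431608 -0.59984673  0.19260248]
```

Pose check: yaw -0.254 with residuals of 3 mm or less. The edge triangulates to 110–115 mm from the hinge (116 given), with the screen at about 0.43 rad, so the measurement holds. Next I'll check IK for the whole plan, then push the screen up.

```bash
cat >> h.py <<'E'
yaw=-0.254; o=np.array([0.4829,-0.3199])
def down(phi): 
    c,s=np.cos(phi),np.sin(phi); return np.array([[c,s,0],[s,-c,0],[0,0,-1.]])
def world(x,y,z): 
    c,s=np.cos(yaw),np.sin(yaw); return np.array([o[0]+c*x-s*y,o[1]+s*x+c*y,z])
def push(th,lead=0): return world(.038-.116*np.cos(th)-.0045*np.sin(th)-.008+lead,0,.083+.116*np.sin(th)-.020+.019)
E
python3 - <<'E'
from h import *
print(robot.get_state()["tool_rot"].round(2).tolist() if hasattr(robot.get_state()["tool_rot"],"round") else robot.get_state()["tool_rot"])
for k in (0,np.pi):
    for P,f in ((push(.43)+world(-.04,0,0)-world(0,0,0),yaw),(push(1.65),yaw),(world(-.06,0,.14),yaw+.525),(world(-.06,0,.071),yaw+.525),(world(-.06,0,.071),yaw-.6)):
        q=robot.ik(P,down(f+k)); print(k,P.round(3),None if q is None else np.round(q,2))
E
```

```text
[[0.96, 0.28, -0.0], [0.28, -0.96, 0.0], [-0.0, -0.0, -1.0]]
0 [ 0.369 -0.29   0.13 ] [ 0.7   0.22 -0.12  2.05  0.03  0.87 -1.26]
0 [ 0.516 -0.329  0.198] [ 0.6   0.39 -0.11  1.64  0.05  1.11 -1.35]
0 [ 0.425 -0.305  0.14 ] [ 0.72  0.3  -0.19  1.91  0.07  0.93 -0.8 ]
0 [ 0.425 -0.305  0.071] [ 0.71  0.4  -0.17  1.97  0.1   0.78 -0.82]
0 [ 0.425 -0.305  0.071] [ 0.55  0.39  0.02  1.97 -0.01  0.78 -1.85]
3.141592653589793 [ 0.369 -0.29   0.13 ] [ 1.14  0.27 -0.61  2.03  0.2   0.89  1.74]
3.141592653589793 [ 0.516 -0.329  0.198] [ 0.98  0.46 -0.62  1.63  0.28  1.15  1.61]
3.141592653589793 [ 0.425 -0.305  0.14 ] [ 1.14  0.38 -0.7   1.9   0.29  0.97  2.15]
3.141592653589793 [ 0.425 -0.305  0.071] [ 1.12  0.48 -0.69  1.95  0.4   0.85  2.06]
3.141592653589793 [ 0.425 -0.305  0.071] [ 0.97  0.44 -0.49  1.96  0.28  0.81  1.04]
```

Run:
```python
from h import *
robot.gripper_to(0.0)
P=push(.43); robot.move_ptp(world(-.15,0,P[2]),down(yaw))
print("touch",robot.move_linear(push(.43,-.012),velocity=.1,threshold=8))
for th in np.linspace(.5,1.62,9):
    robot.move_linear(push(th),velocity=.06); s=robot.get_state(); print(th.round(2),np.round(s["force"],1),np.round(s["time"],1))
robot.pause(.2)
cv2.imwrite("pics/s1.png",cv2.resize(robot.grab_frame("scene")[130:280,320:500],None,fx=4,fy=4)[:,:,::-1])
```

```text
touch False
0.5 [-0.5  0.1  0.7] 4.1
0.64 [-1.1  0.3  0.1] 4.5
0.78 [-0.5  0.9 -0.3] 4.9
0.92 [-0.2 -0.4 -1.1] 5.3
1.06 [ 0.4 -0.7  0.5] 5.7
1.2 [-0.   0.1 -0.2] 6.2
1.34 [-0.6  0.1  0.1] 6.6
1.48 [-0.5 -0.3 -0.1] 7.0
1.62 [-0.1  0.  -0.5] 7.4
```

View pics/s1.png

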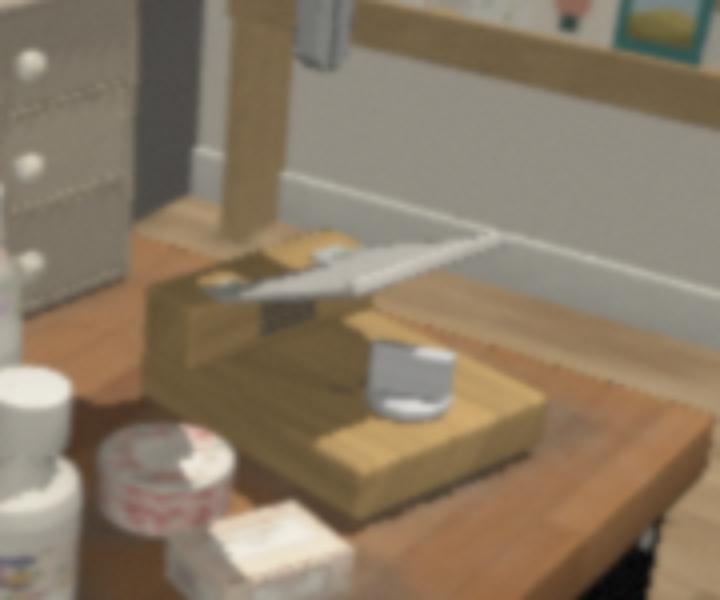

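The screen hasn't moved: the edge is still at crop (355,288)–(500,238), and the fingers passed above it to (325,40). I'll work out the true edge height by projecting the known geometry at candidate angles.

Run:
```python
from h import *
def proj(n,P): 
    K,R,t=cam(n); p=K@(R@P+t); return (p[:2]/p[2]).round(1)
s=robot.get_state(); tip=np.array(s["ee_pos"])+.019*np.array(s["tool_rot"])[:,2]
print("tcp",s["ee_pos"],"opening",s["opening"],"tip px",proj("scene",tip), "seen", 320+325/4,130+65/4)
print("seen top",(427.1,279.1),(498.4,295.4),"scene",(408.6,201.2),(445.6,188.6))
for th in (.3,.35,.4,.45,.5):
  for off in (.0045,-.0045):
    Q=[world(.038-.116*np.cos(th)+off*np.sin(th),y,.083+.116*np.sin(th)+off*np.cos(th)) for y in (.06,-.06)]
    print(th,off,*[proj(n,q) for n in ("top","scene") for q in Q])
```

```text
tcp [ 0.51296794 -0.32773941  0.19792496] opening 0.0003994757658697472 tip px [398.7 159.9] seen 401.25 146.25
seen top (427.1, 279.1) (498.4, 295.4) scene (408.6, 201.2) (445.6, 188.6)
0.3 0.0045 [424.2 281.8] [495.5 299.7] [410.  205.8] [448.8 192.1]
0.3 -0.0045 [422.7 283.8] [493.3 301.5] [410.5 210. ] [449.3 196.1]
0.35 0.0045 [425.1 280.4] [497.  298.4] [409.5 203.1] [448.4 189.6]
0.35 -0.0045 [423.6 282.6] [494.7 300.4] [410.2 207.3] [449.  193.5]
0.4 0.0045 [426.2 278.7] [498.4 296.8] [408.9 200.4] [447.9 187. ]
0.4 -0.0045 [424.6 281.2] [496.2 299.1] [409.7 204.6] [448.6 191. ]
0.45 0.0045 [427.2 276.9] [499.9 295.1] [408.2 197.7] [447.3 184.4]
0.45 -0.0045 [425.6 279.7] [497.6 297.7] [409.2 201.9] [448.2 188.4]
0.5 0.0045 [428.3 275. ] [501.4 293.2] [407.4 195. ] [446.6 181.9]
0.5 -0.0045 [426.6 277.9] [499.1 296.1] [408.6 199.2] [447.6 185.9]
```

Run:
```python
from h import *
a=cv2.resize(robot.grab_frame("scene")[60:210,330:480],None,fx=4,fy=4); b=cv2.resize(robot.grab_frame("top")[190:340,400:450+50],None,fx=4,fy=4)
cv2.imwrite("pics/s2.png",np.hstack([a,b[:,:200*1]])[:, :800,::-1])
s=robot.get_state(); print(s["time"],s["force"],s["opening"])
```

```text
7.75 [-0.11133892  0.16062753 -0.73819068] 0.0006475668147876085
```

View pics/s2.png

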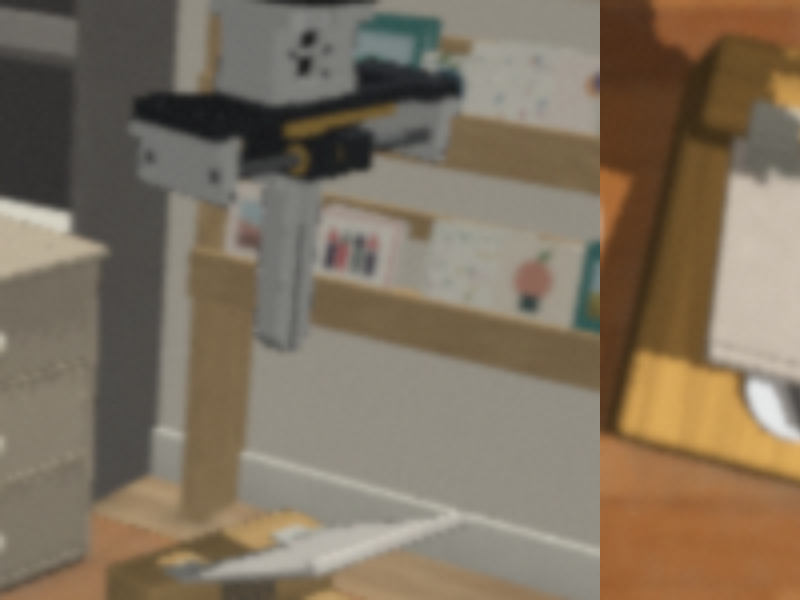

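The tip is at row 147, but the reported pose projects to row 160, and the top crop shows no gripper over the console. I need the whole top view.

Run:
```python
from h import *
cv2.imwrite("pics/t2.png",robot.grab_frame("top")[:,:,::-1])
o_,d=ray("scene",(398.75,147)); s=robot.get_state()
for z in (.16,.18,.2,.22): print(onz("scene",(398.75,147),z).round(3))
K,R,t=cam("top"); 
for h in (-.019,.078,.2): p=K@(R@(np.array(s["ee_pos"])+[0,0,h])+t); print(p[:2]/p[2])
```

```text
[ 0.588 -0.452  0.16 ]
[ 0.558 -0.4    0.18 ]
[ 0.528 -0.349  0.2  ]
[ 0.498 -0.298  0.22 ]
[483.48733013 224.87301019]
[507.68710348 211.14693171]
[550.59513233 186.80955618]
```

View pics/t2.png

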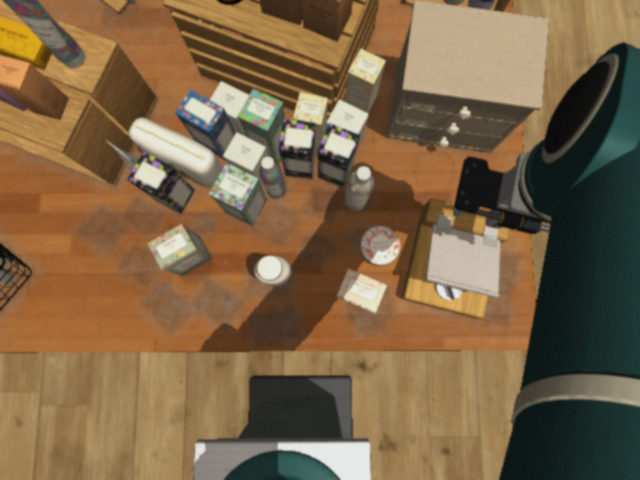

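The xy agrees with the projection (hand around (485,222)), but the fingertips appear about 25 mm higher than TCP-19 mm. I'll measure this directly by touching down on the housing top, which is 80 mm high.

Run:
```python
from h import *
robot.move_linear(world(.064,0,.198),velocity=.1); robot.move_linear(world(.064,0,.12),velocity=.1,threshold=5)
print(robot.move_linear(world(.064,0,.062),velocity=.03,threshold=5)); s=robot.get_state(); print(s["ee_pos"],world(.064,0,.0),s["force"],s["time"])
robot.move_linear(world(.064,0,.2),velocity=.15)
```

```text
True
[ 0.54481457 -0.33600088  0.06800044] [ 0.54484656 -0.33598177  0.        ] [-1.67460455 -0.21066243  7.72280367] 10.75
```

The tips really sit 12 mm above the reported TCP, which matches the image (tip at z≈0.209). It's a constant tool offset of about 31 mm, with xy correct. I'll repeat the push with that correction.

```bash
sed -i 's/-.020+.019)/-.020-.012)/' h.py
python3 - <<'E'
from h import *
robot.move_linear(world(-.13,0,.2),velocity=.2)
robot.move_linear(world(-.13,0,push(.39)[2]),velocity=.15)
robot.move_linear(push(.39,-.01),velocity=.1)
for th in np.linspace(.5,1.62,9):
    robot.move_linear(push(th,.003),velocity=.06); s=robot.get_state(); print(th.round(2),np.round(s["force"],1),np.round(s["time"],1))
robot.pause(.2)
a=cv2.resize(robot.grab_frame("scene")[110:260,330:480],None,fx=4,fy=4)
cv2.imwrite("pics/s3.png",a[:,:,::-1])
for phi in (.525,-.6): print(robot.ik(world(-.06,0,.041),down(yaw+phi)))
E
```

```text
0.5 [-31.2   9.2  14.5] 14.8
0.64 [-38.3  12.5  25.8] 15.2
0.78 [-10.8   2.7   7.3] 15.6
0.92 [-0.5 -0.3  0.2] 16.1
1.06 [-0.6 -1.1 -0.9] 16.5
1.2 [-0.4  0.3 -0.3] 16.9
1.34 [-0.4 -1.  -0.7] 17.3
1.48 [-0.3 -0.4 -0.2] 17.7
1.62 [ 0.8  0.7 -0.3] 18.2
[ 0.73732812  0.45130487 -0.21125533  1.98070148  0.138646    0.7231293
 -0.85734853]
[ 0.57653221  0.44269647 -0.01576923  1.98624189  0.01033035  0.71272881
 -1.87032926]
```

View pics/s3.png

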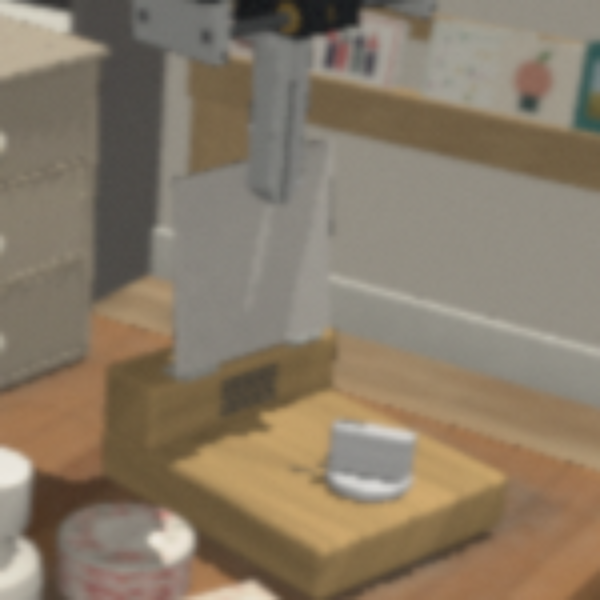

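The screen is up, with its free edge at crop (175,180)–(325,140), and the dial bar is unchanged at (372,450). I'll estimate the angle from those corners.

Run:
```python
from h import *
K,R,t=cam("scene")
def proj(P): p=K@(R@P+t); return (p[:2]/p[2]).round(1)
print("seen (373.4,154.6) (411,144.6)")
for th in (1.3,1.4,1.5,1.6,1.7,1.8,1.9):
    print(th,*[proj(world(.038-.116*np.cos(th)-.0045*np.sin(th),y,.083+.116*np.sin(th)-.0045*np.cos(th))) for y in (.06,-.06)])
print(robot.get_state()["ee_pos"],push(1.62))
```

```text
seen (373.4,154.6) (411,144.6)
1.3 [388.  162.9] [427.4 151.8]
1.4 [384.5 160.1] [423.9 149.2]
1.5 [380.9 157.8] [420.3 147. ]
1.6 [377.3 156. ] [416.7 145.4]
1.7 [373.7 154.7] [413.  144.2]
1.8 [370.2 154. ] [409.4 143.6]
1.9 [366.8 153.7] [405.8 143.5]
[ 0.51590964 -0.32853108  0.16692356] [ 0.51310937 -0.32774257  0.16685961]
```

Allowing for the small pixel bias seen earlier, the screen is at about 1.70 rad, which is inside the band. Next I'll grip the dial.

Run:
```python
from h import *
robot.move_linear(world(-.06,0,.167),velocity=.2,frame=down(yaw+.525))
robot.gripper_to(.045)
robot.move_linear(world(-.06,0,.075),velocity=.15)
print("hit",robot.move_linear(world(-.06,0,.0415),velocity=.05,threshold=6))
robot.gripper_to(0.0)
s=robot.get_state(); print(s["ee_pos"],s["opening"],s["grasp_force"],np.round(s["force"],1),np.round(s["moment"],2),s["time"])
```

```text
hit False
[ 0.42484851 -0.30482371  0.04154662] 0.011900171017429285 29.999727308750153 [-0.6  0.6  1.8] [0.09 0.13 0.01] 22.1
```

The bar is gripped (opening 11.9 mm, 30 N). Now I'll turn it in small steps.

Run:
```python
from h import *
for a in np.linspace(.1,1.10,11):
    robot.move_ptp(world(-.06,0,.0415),down(yaw+.525-a)); s=robot.get_state()
    x=np.array(s["tool_rot"])[:,0]; print(a.round(2),(yaw+.525-np.arctan2(x[1],x[0])).round(3),np.round(s["force"],1),round(s["moment"][2],2),round(s["opening"],4),round(s["time"],1))
robot.pause(.5)
s=robot.get_state(); print(s["opening"],s["grasp_force"],s["moment"],s["time"])
a=cv2.resize(robot.grab_frame("scene")[130:260,330:480],None,fx=4,fy=4)
b=robot.grab_frame("top")[190:330,400:500]; b=cv2.resize(b,(200,280))
a=a[:520]; c=np.zeros((520,200,3),np.uint8); c[:280]=b
cv2.imwrite("pics/s4.png",np.hstack([a,c])[:,:,::-1])
```

```text
0.1 0.097 [-1.3  1.4  2.5] 0.12 0.0116 22.4
0.2 0.195 [-1.8  3.3  4.4] 0.06 0.0117 22.6
0.3 0.296 [-1.1  3.1  6.9] 0.06 0.0123 22.9
0.4 0.395 [-1.5  3.8  6.7] 0.12 0.012 23.1
0.5 0.495 [-2.6  4.5  5.9] 0.13 0.0117 23.4
0.6 0.595 [-1.8  5.9  6.6] 0.05 0.0119 23.6
0.7 0.695 [-1.6  5.9  6.9] 0.11 0.0115 23.9
0.8 0.795 [-1.4  6.4  6.8] 0.12 0.0114 24.1
0.9 0.895 [-0.6  7.2  7. ] 0.16 0.0116 24.4
1.0 0.995 [-0.9  7.9  6.7] 0.06 0.0113 24.6
1.1 1.095 [-0.6  7.4  7.8] 0.16 0.0114 24.9
0.011616193261868574 30.02161055803299 [ 2.10008187 -0.01747024  0.12867583] 25.35
```

View pics/s4.png

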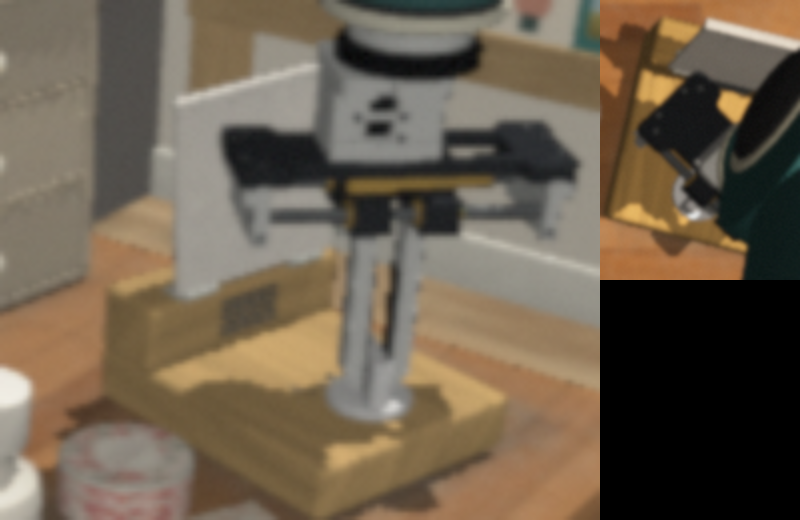

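The screen's left top corner is at crop (178,100), giving about 1.68 rad, so it is still upright. The fingers grip the bar at (375,390), turned 1.095 rad, and the 0.13 N m reaction matches the third click. I'm handing it in.

```bash
python3 -c "
from rig import robot
print(robot.sign_off())"
```

```text
the job is handed in; nothing more can be done
None
```

I handed the job in at about 25 s of the 48 s limit, with the screen upright at about 1.7 rad and the dial gripped and held at the third click (about 1.09 rad); the sign-off returned no verdict.

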